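Refill the socket rail in order of size

TASK

Put the four loose impact sockets back on the four empty posts of the socket rail, each upright with its open hexagon up and fully down over its post, so that the whole row steps in size from the smallest socket at one end to the largest at the other. The smallest and the largest are already on the end posts: leave them there.

Things in the scene. Friction and masses are not known exactly. Their poses are not given: they have to be found in the camera images.
- socket_19 (a point): 19 mm impact socket, round, dark steel, 50 mm tall: 32 mm outside diameter from 27 mm above its foot to its top, 36 mm below; under 0.9 kg; open hexagon up; a 19 mm square hole, 23 mm deep, in its foot, opening into the hexagon. On an end post of the rail at the start; stays there. Point: its centre, on the axis, 25 mm above its foot; z is its axis.
- socket_24 (a point): 24 mm impact socket, round, dark steel, 52 mm tall: 39 mm outside diameter from 27 mm above its foot to its top, 39 mm below; under 0.9 kg; open hexagon up; a 19 mm square hole, 23 mm deep, in its foot, opening into the hexagon. Loose on the bench at the start. Point: its centre, on the axis, 26 mm above its foot; z is its axis.
- socket_30 (a point): 30 mm impact socket, round, dark steel, 54 mm tall: 46 mm outside diameter from 27 mm above its foot to its top, 42 mm below; under 0.9 kg; open hexagon up; a 19 mm square hole, 23 mm deep, in its foot, opening into the hexagon. Loose on the bench at the start. Point: its centre, on the axis, 27 mm above its foot; z is its axis.
- socket_36 (a point): 36 mm impact socket, round, dark steel, 57 mm tall: 53 mm outside diameter from 27 mm above its foot to its top, 44 mm below; under 0.9 kg; open hexagon up; a 19 mm square hole, 23 mm deep, in its foot, opening into the hexagon. Loose on the bench at the start. Point: its centre, on the axis, 28.5 mm above its foot; z is its axis.
- socket_41 (a point): 41 mm impact socket, round, dark steel, 60 mm tall: 60 mm outside diameter from 27 mm above its foot to its top, 45 mm below; under 0.9 kg; open hexagon up; a 19 mm square hole, 23 mm deep, in its foot, opening into the hexagon. Loose on the bench at the start. Point: its centre, on the axis, 30 mm above its foot; z is its axis.
- socket_46 (a point): 46 mm impact socket, round, dark steel, 64 mm tall: 67 mm outside diameter from 27 mm above its foot to its top, 46 mm below; under 0.9 kg; open hexagon up; a 19 mm square hole, 23 mm deep, in its foot, opening into the hexagon. On an end post of the rail at the start; stays there. Point: its centre, on the axis, 32 mm above its foot; z is its axis.
- post_1 (a point): Empty post 1 of the socket rail: steel, 14 mm diameter, 22 mm tall, the upper 10 mm tapering to 5 mm. Point: middle of its tip, 22 mm above the rail's top; z up, y along the rail from post_1 to post_4. The rail is an aluminium bar 60 x 436 mm, fixed on the bench, its top 14 mm above it.
- post_2 (a point): Empty post 2 of the socket rail: steel, 14 mm diameter, 22 mm tall, the upper 10 mm tapering to 5 mm. Point: middle of its tip, 22 mm above the rail's top; z up, y along the rail from post_1 to post_4. The row is straight, 70 mm apart: end post, post_1, post_2, post_3, post_4, end post.
- post_3 (a point): Empty post 3 of the socket rail: steel, 14 mm diameter, 22 mm tall, the upper 10 mm tapering to 5 mm. Point: middle of its tip, 22 mm above the rail's top; z up, y along the rail from post_1 to post_4. Smallest and largest socket sit on the two end posts, either way round.
- post_4 (a point): Empty post 4 of the socket rail: steel, 14 mm diameter, 22 mm tall, the upper 10 mm tapering to 5 mm. Point: middle of its tip, 22 mm above the rail's top; z up, y along the rail from post_1 to post_4. A seated socket's foot rests on the rail's top. A bench vise, up to 0.23 m tall, stands beyond the post_1 end, at y below 0, x 0.42 to 0.66.
There are look-alikes about, which are no part of the job. What is shaped like the part that bears socket_46 but orange is not meant. What is shaped like the part that bears socket_41 but yellow is not meant.

How it is judged:
By the outcome, as a careful person would: the job done as asked, in the order asked, and still so for the second after the job is handed in, with the robot touching nothing.
It also fails if it takes over 115 s, if anything falls off the work surface, if the arm or the gripper's body presses on something with over 40 N, if the wrist force passes 120 N, or if a joint passes its speed limit or range.

ROBOT

A 6-joint arm with a two-finger parallel gripper is mounted at the origin on a cart in front of the work surface, level with it; the furniture and walls round the work are solid. World frame = base frame: x ahead of the robot, y to its left, z up, the work surface at z = 0. Lengths are in m, angles in rad, forces in N, time in s.
With the tool pointing down it reaches from about 0.275 to 0.875 m from the base axis. Payload 12.5 kg.
Tool frame: the origin (TCP) lies on the centre line of the jaws, within the pads' length; the fingertips stand r.finger_overhang ahead of it and the grasp point (between the pads) lies 3 mm ahead of it (r.finger_overhang is the distance from the TCP to the fingertips, in m); z points along the fingers, y is the line along which they close (so a half turn about z gives the same grasp; the last joint's range is limited). The gripper opens to 85 mm and grips with 20 to 120 N. Pads are 22 mm wide; open, the fingers measure 114 mm over their backs; the gripper's body (76 mm by 85 mm) begins 54 mm behind the grasp point. The pads swing forward as they close: fully open they stand 13 mm farther back than shut.
Start: joints at [1.049, 0.351, 1.652, -0, 1.139, -0.085], TCP at [0.233, 0.498, 0.253] pointing down, gripper open.
Joint ranges: [-2.75, 2.75], [-0.79, 2.1], [0.01, 2.65], [-1.57, 4.71], [0.07, 3.14], [-2.87, 2.87]. Speed limits (rad/s): [2.22, 2.22, 2.79, 3.14, 3.14, 3.14].

INTERFACE

Orientations are given as a unit quaternion [x, y, z, w].
In Python, from cell import r, optics gives the robot as it stands. The module is installed in compiled form; this text tells all that it offers. Calls block until the motion is done:
- r.move_to(position, orientation): joint-space move of the TCP to a pose.
- r.move_linear(position, rot=None, vel=0.15): straight line of the TCP; rot=None keeps the orientation; vel is the mean speed in m/s.
- r.set_joints(angles): joint-space move.
- r.set_gripper(opening, squeeze=None): opening from 0.0 (shut) to 1.0 (fully open); squeeze is the grip in N (None keeps the last); returns when the fingers have stopped.
- r.sleep(seconds).
- r.inverse_kinematics(position, orientation): joint angles nearest the present ones, or None.
- optics.get_image(name): name is "scene" or "top"; returns a dict with "pixels" (420x560x3 uint8, red, green, blue), "depth" (420x560 float32, m along the optical axis (not along the pixel's ray), 0 where there is no reading), "fx", "fy", "cx", "cy" (pixels), "D" ([k1, k2, p1, p2, k3] as OpenCV has them; the pictures are not rectified), "camera_from_world" (4x4, takes a point from world to camera coordinates). Camera axes: x right, y down, z forward; pixel columns grow to the right and rows downward; lengths in m; the calibration is good to about 2 mm. A picture is of the moment at which its call begins.
A pose or a line that the arm cannot do raises r.PlanningError and nothing moves.
- r.hand_in(): hands the job in; it is judged then, once.
Readings, each from a call of its own:
- r.current_t(): time.
- r.current_q(): joint angles.
- r.current_qvel(): joint speeds.
- r.current_effort(): joint torques, N m.
- r.current_tool_pos(): TCP position.
- r.current_ee_rot(): TCP orientation.
- r.current_contact_force(): force on the tool from outside, world axes, zero at the start.
- r.current_torque(): the same for the moment, N m.
- r.current_opening(): opening from 0.0 (shut) to 1.0 (fully open).
- r.current_finger_force(): force on a finger pad.
Only numpy, scipy, OpenCV 4.12 (cv2) and the standard library are available. Lean on these libraries where they do the work, as an engineer would, in place of code of your own. Each camera call takes 0.05 s, during which the arm holds its last target. There are 200 camera calls.

## Working session

There is one attempt and no reset: what is moved stays moved. The work goes in short steps, each a Python script; the robot and the scene stay as the last script left them, time stands still between calls to the robot, and variables do not carry over. Pictures are saved under pics/ and viewed, at most 14 in all, crops included, and the job is handed in when it is done.

```bash
mkdir -p pics
python3 - <<'E'
from cell import r, optics
import cv2,numpy as np
for n in("scene","top"):
    im=optics.get_image(n); np.savez(f"{n}0.npz",**im)
    cv2.imwrite(f"pics/{n}0.png",cv2.resize(im["pixels"][:,:,::-1],(800,600),interpolation=cv2.INTER_CUBIC))
    print(n,im["fx"],im["cx"],im["cy"],im["D"],np.linalg.inv(im["camera_from_world"]).round(3).tolist())
print(r.current_t(),r.finger_overhang,r.current_ee_rot())
E
```

```text
scene 526.3184214213617 278.7133422547385 205.1232742703078 [-0.0171473  0.         0.         0.         0.       ] [[0.716, -0.369, 0.593, -0.032], [-0.698, -0.374, 0.61, -0.425], [-0.003, -0.851, -0.525, 0.593], [0.0, 0.0, 0.0, 1.0]]
top 424.40943460950245 280.7171813828984 209.25035145089663 [-0.03789882  0.          0.          0.          0.        ] [[0.009, -0.988, 0.157, 0.385], [-1.0, -0.006, 0.017, 0.188], [-0.016, -0.157, -0.987, 1.093], [0.0, 0.0, 0.0, 1.0]]
0.1 0.022 [ 2.16678862e-01  9.76242826e-01 -4.43963614e-04 -1.37666317e-04]
```

View pics/top0.png

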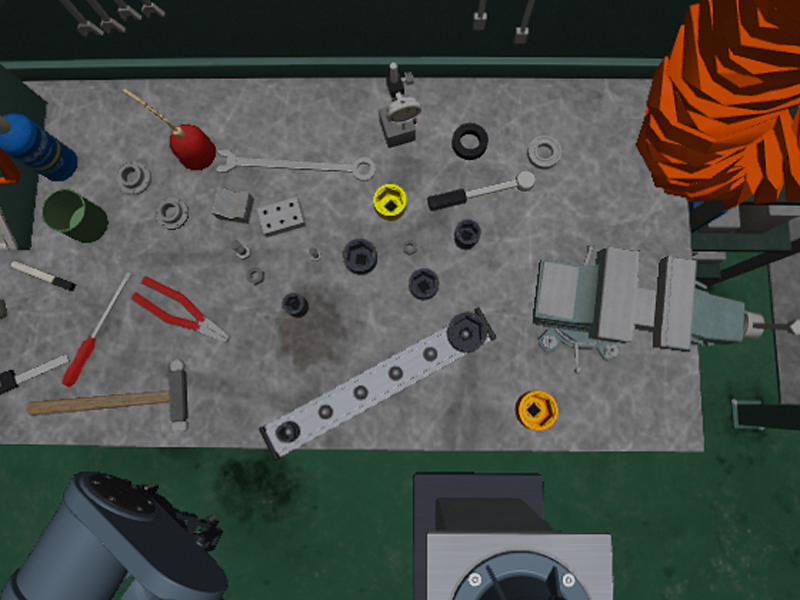

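View pics/scene0.png

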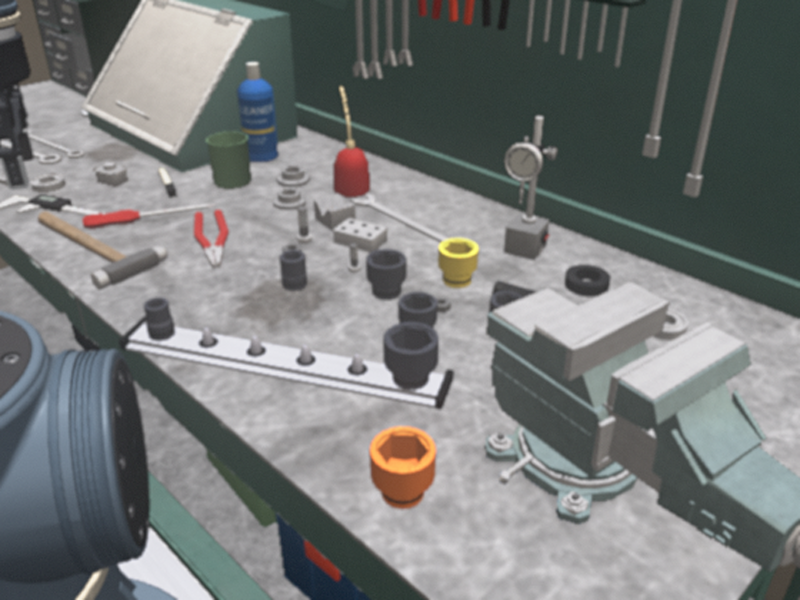

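The top view (800x600 scale) shows the loose sockets at (360,256), (423,284), (467,235) and (294,304). On the rail, the 46 is at (467,332) and the 19 at (287,432), with the posts between them. The yellow and orange sockets are decoys. I'll zoom in and measure.

```bash
cat > v.py <<'E'
import numpy as np,cv2
def cloud(im):
    K=np.array([[im["fx"],0,im["cx"]],[0,im["fy"],im["cy"]],[0,0,1]],float)
    h,w=im["depth"].shape; u,v=np.meshgrid(np.arange(w),np.arange(h))
    p=cv2.undistortPoints(np.stack([u,v],-1).reshape(-1,1,2).astype(float),K,np.asarray(im["D"],float)).reshape(h,w,2)
    d=im["depth"].astype(float); P=np.stack([p[...,0]*d,p[...,1]*d,d,np.ones_like(d)],-1)
    W=(P@np.linalg.inv(im["camera_from_world"]).T)[...,:3]; W[d==0]=np.nan
    return W
E
python3 - <<'E'
from v import *
im=np.load("top0.npz"); W=cloud(im)
c=im["pixels"][145:325,180:360,::-1]
cv2.imwrite("pics/crop.png",cv2.resize(c,(600,600),interpolation=cv2.INTER_CUBIC))
s=np.load("scene0.npz"); c2=s["pixels"][150:300,90:365,::-1]
cv2.imwrite("pics/crops.png",cv2.resize(c2,(800,436),interpolation=cv2.INTER_CUBIC))
for n,(x,y) in dict(a=(360,256),b=(423,284),c=(467,235),d=(294,304),big=(467,332),small=(287,432)).items():
    u,v=int(x*.7),int(y*.7); R=W[v-22:v+23,u-22:u+23].reshape(-1,3); 
    R=R[np.isfinite(R).all(1)]; 
    c0=W[v,u]; R=R[np.hypot(*(R[:,:2]-c0[:2]).T)<.045]
    m=R[R[:,2]>.03]; zt=np.percentile(m[:,2],95); t=m[m[:,2]>zt-.005]
    (cx,cy),rad=cv2.minEnclosingCircle(t[:,:2].astype(np.float32))
    print(n,len(t),round(zt,4),round(cx,4),round(cy,4),'diam',round(2*rad,4), np.median(R[R[:,2]<.03][:,2]).round(4))
for x,y in((431,354),(396,373),(361,393),(325,412)):
    u,v=int(x*.7),int(y*.7); R=W[v-5:v+6,u-5:u+6].reshape(-1,3); t=R[R[:,2]>np.nanmax(R[:,2])-.004]; print(x,t.mean(0).round(4),len(t))
E
```

```text
a 167 0.0628 0.6267 0.2804 diam 0.0604 0.002
b 135 0.06 0.5786 0.1676 diam 0.0528 0.0015
c 102 0.0575 0.672 0.0899 diam 0.0456 0.0014
d 94 0.0551 0.542 0.3952 diam 0.0392 0.0012
big 248 0.0808 0.4919 0.0942 diam 0.0667 0.007
small 80 0.0669 0.3225 0.3988 diam 0.0315 0.0125
431 [0.4574 0.1563 0.0393] 3
396 [0.423  0.2164 0.0355] 7
361 [0.3885 0.2776 0.0373] 4
325 [0.3553 0.3389 0.0375] 5
```

View pics/crop.png

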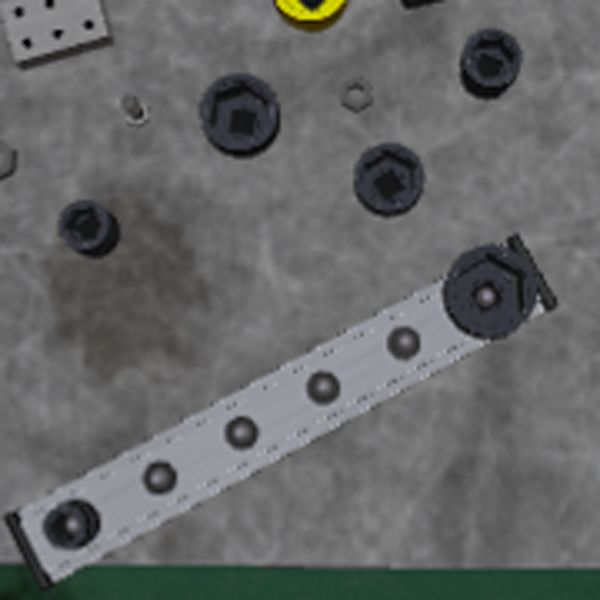

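View pics/crops.png

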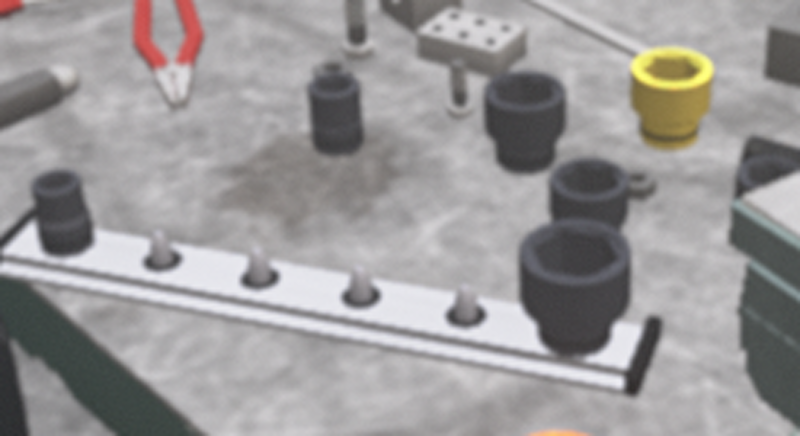

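All four loose sockets are upright, and the measured diameters (60, 53, 46 and 39 mm) match the list. The 46 is at the vise end, so post_1 to post_4 take 41, 36, 30 and 24. I'll cross-check post and socket positions with the scene camera.

Run:
```python
from v import *
from scipy.optimize import least_squares
fits={}
d=np.array([-.486,.874])
for cam,T in(("top",.0),("scene",.0)):
    W=cloud(np.load(cam+"0.npz")).reshape(-1,3); W=W[np.isfinite(W).all(1)]
    g=np.array([[.4574,.1563],[.423,.2164],[.3885,.2776],[.3553,.3389]])
    P=[];I=[]
    for i,p in enumerate(g):
        k=W[(np.hypot(*(W[:,:2]-p).T)<.012)&(W[:,2]>.020)&(W[:,2]<.045)]
        P.append(k);I+= [i]*len(k)
    X=np.vstack(P);I=np.array(I)
    def prof(z): return np.where(z<.026,.007,.007-(z-.026)/.010*.0045).clip(.001)
    def res(q):
        c=q[:2]+(I-1.5)[:,None]*.07*np.array([np.cos(q[2]),np.sin(q[2])])
        return np.hypot(*(X[:,:2]-c).T)-prof(X[:,2]-q[3])
    s=least_squares(res,[.406,.247,2.08,0],loss="soft_l1",f_scale=.002).x
    u=np.array([np.cos(s[2]),np.sin(s[2])])
    print(cam,len(X),s.round(4),[(s[:2]+(i-1.5)*.07*u).round(4).tolist() for i in range(4)])
    for h,dm,c in((.06,.06,(.6267,.2804)),(.057,.053,(.5786,.1676)),(.054,.046,(.672,.0899)),(.052,.039,(.542,.3952)),(.078,.067,(.4919,.0942)),(.064,.032,(.3225,.3988))):
        k=W[(np.hypot(*(W[:,:2]-c).T)<.045)&(abs(W[:,2]-h)<.006)][:,:2]
        # outer rim circle: enclosing of densest
        (x,y),rad=cv2.minEnclosingCircle(k.astype(np.float32)); print("  ",dm,len(k),round(x,4),round(y,4),round(2*rad,4))
```

```text
top 106 [4.0630e-01 2.4720e-01 2.0834e+00 7.0000e-04] [[0.4578, 0.1557], [0.4235, 0.2167], [0.3891, 0.2777], [0.3548, 0.3387]]
   0.06 226 0.6269 0.2802 0.0604
   0.053 177 0.5784 0.1672 0.0534
   0.046 143 0.6712 0.0901 0.0466
   0.039 120 0.542 0.3952 0.0392
   0.067 294 0.4921 0.094 0.0673
   0.032 90 0.3225 0.3986 0.0317
scene 210 [ 0.406   0.2459  2.0792 -0.0021] [[0.4571, 0.1542], [0.423, 0.2154], [0.389, 0.2765], [0.3549, 0.3376]]
   0.06 183 0.6253 0.2792 0.062
   0.053 196 0.5775 0.1653 0.0555
   0.046 103 0.671 0.0896 0.0471
   0.039 103 0.5416 0.3934 0.041
   0.067 389 0.49 0.0921 0.0691
   0.032 100 0.3195 0.3978 0.0348
```

```bash
cat > act.py <<'E'
from cell import r, optics
import numpy as np
a=(2.0815-np.pi/2+np.pi/2)/2; Q=[np.cos(a),np.sin(a),0,0]
POST={1:(.4575,.155),2:(.4232,.2161),3:(.389,.2771),4:(.3548,.3382)}
SOCK={41:(.6261,.2797,.040,1),36:(.578,.1664,.038,2),30:(.6712,.0899,.037,3),24:(.5418,.3944,.036,4)}
G=.003  # grasp point ahead of TCP
def F(m): print(m,'t',round(r.current_t(),1),'tool',np.round(r.current_tool_pos(),4),'F',np.round(r.current_contact_force(),1),'op',round(r.current_opening(),3),'fing',round(float(np.max(r.current_finger_force())),1))
def pick(s,squeeze=50):
    x,y,h,_=SOCK[s]
    r.move_to([x,y,h+G+.10],Q); r.set_gripper(1.0); F('above')
    r.move_linear([x,y,h+G],vel=.12); r.set_gripper(0.0,squeeze); F('gripped')
    r.move_linear([x,y,h+G+.10],vel=.15); F('lifted')
def place(s,off=(0,0)):
    h,p=SOCK[s][2:]; x,y=np.add(POST[p],off); z=h+G+.014
    r.move_linear([x,y,h+G+.10],vel=.2)
    r.move_linear([x,y,z+.024],vel=.12); F('over tip')
    for dz in (.018,.012,.006,.0005):
        r.move_linear([x,y,z+dz],vel=.04); F(dz)
        if np.linalg.norm(r.current_contact_force())>45: print('STOP'); return False
    return True
def release(s):
    r.set_gripper(1.0); x,y,z=r.current_tool_pos(); F('open')
    r.move_linear([x,y,z+.09],vel=.15)
def snap(n):
    import cv2
    for c in("top","scene"):
        im=optics.get_image(c); np.savez(f"{c}{n}.npz",**im)
        cv2.imwrite(f"pics/{c}{n}.png",cv2.resize(im["pixels"][:,:,::-1],(800,600),interpolation=cv2.INTER_CUBIC))
E
python3 - <<'E'
from act import *
pick(41); snap(1)
E
```

```text
above t 2.0 tool [0.6258 0.2805 0.1434] F [ 0.6 -0.6  1. ] op 1.006 fing 0.0
gripped t 3.4 tool [0.6272 0.2802 0.0447] F [-0.2  1.3  6.4] op 0.686 fing 52.6
lifted t 4.2 tool [0.6254 0.2794 0.1416] F [-0.  -0.4 -6.7] op 0.68 fing 54.5
```

View pics/scene1.png

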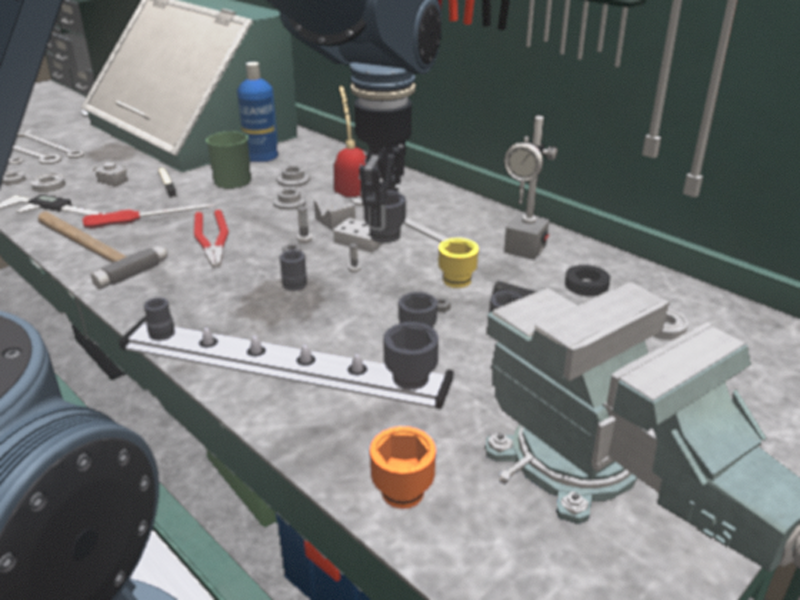

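The socket is held upright at (385,215) in the scene picture. Next I'll place it on post_1.

Run:
```python
from act import *
if place(41): snap(2)
```

```text
over tip t 6.1 tool [0.458  0.1552 0.0814] F [ 0.  -0.3 -6.3] op 0.685 fing 54.4
0.018 t 6.4 tool [0.4576 0.155  0.0751] F [ 0.8 -0.1 -4.9] op 0.686 fing 54.4
0.012 t 6.7 tool [0.4573 0.155  0.0687] F [ 0.1  0.1 -6.5] op 0.688 fing 54.4
0.006 t 7.0 tool [0.4573 0.155  0.0627] F [ 1.  -0.4 -5.8] op 0.68 fing 54.4
0.0005 t 7.3 tool [0.4581 0.1551 0.0586] F [-4.1 -0.9 15.8] op 0.682 fing 56.8
```

View pics/scene2.png

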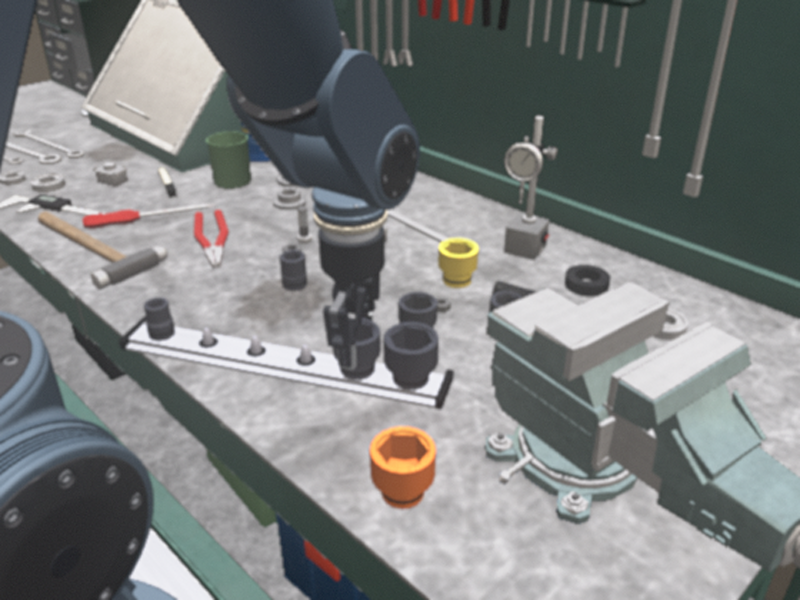

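The 41 is seated on post_1 at (362,352), and it bottomed out cleanly as expected. I'll release it and do the others the same way.

Run:
```python
from act import *
release(41)
for s in (36,30,24):
    pick(s)
    if r.current_opening()<.3: print('missed',s); break
    if not place(s): break
    release(s)
else:
    x,y,z=r.current_tool_pos(); r.move_linear([x,y,.25],vel=.2); r.set_joints([1.3,.351,1.652,0,1.139,-.085])
    snap(3); F('end')
```

```text
open t 7.8 tool [0.4576 0.155  0.0575] F [-0.1  0.5 -0. ] op 1.0 fing 0.0
above t 9.3 tool [0.5772 0.1665 0.141 ] F [0.3 0.3 0.5] op 0.999 fing 0.0
gripped t 10.7 tool [0.5786 0.1666 0.0421] F [-1.2  1.3  7.6] op 0.585 fing 51.3
lifted t 11.6 tool [0.5773 0.1662 0.1398] F [ 0.   0.3 -5.7] op 0.586 fing 52.8
over tip t 13.2 tool [0.4237 0.2161 0.0793] F [ 0.   0.  -5.1] op 0.586 fing 52.8
0.018 t 13.5 tool [0.4232 0.2161 0.0731] F [ 0.6  0.1 -4.8] op 0.585 fing 52.8
0.012 t 13.8 tool [0.423  0.216  0.0668] F [ 0.  -0.6 -5. ] op 0.586 fing 52.8
0.006 t 14.1 tool [0.423  0.216  0.0607] F [-0.1  0.2 -4.5] op 0.587 fing 52.8
0.0005 t 14.4 tool [0.4237 0.2163 0.0561] F [-1.9 -1.4 10.1] op 0.587 fing 54.2
open t 14.8 tool [0.4232 0.2161 0.0555] F [0.1 0.5 0.3] op 0.997 fing 0.0
above t 16.9 tool [0.6707 0.0908 0.1403] F [ 0.5 -0.4  0.9] op 0.999 fing 0.0
gripped t 18.3 tool [0.6716 0.09   0.0409] F [-1.   0.1  5.4] op 0.5 fing 51.1
lifted t 19.1 tool [0.6705 0.0898 0.1388] F [ 0.1 -0.5 -3.7] op 0.506 fing 51.2
over tip t 21.6 tool [0.3894 0.2772 0.0784] F [ 0.4 -0.5 -2.8] op 0.503 fing 51.2
[... 480 characters left out ...]
 t 26.6 tool [0.5421 0.3946 0.0397] F [-1.1 -0.9  6.1] op 0.442 fing 49.9
lifted t 27.4 tool [0.5413 0.394  0.1378] F [-0.1 -0.6 -2.7] op 0.438 fing 50.3
over tip t 29.2 tool [0.3552 0.3384 0.0773] F [-0.2  0.3 -1.5] op 0.439 fing 50.3
0.018 t 29.5 tool [0.3548 0.3382 0.0711] F [-0.2 -0.3 -2.7] op 0.44 fing 50.3
0.012 t 29.8 tool [0.3547 0.3381 0.0648] F [-0.1 -0.1 -1.9] op 0.44 fing 50.3
0.006 t 30.1 tool [0.3547 0.3381 0.0587] F [ 0.6  0.4 -2.5] op 0.441 fing 50.3
0.0005 t 30.4 tool [0.3552 0.3385 0.0537] F [0.7 0.1 3. ] op 0.441 fing 50.7
open t 30.9 tool [0.3548 0.3382 0.0535] F [ 0.3 -0.9  0.2] op 0.999 fing 0.0
end t 33.7 tool [0.1029 0.54   0.253 ] F [-0.2 -0.6  0.8] op 1.003 fing 0.0
```

Run:
```python
from v import *
for cam in("top","scene"):
    W=cloud(np.load(cam+"3.npz")).reshape(-1,3); W=W[np.isfinite(W).all(1)]
    for n,h,c in((46,64,(.492,.094)),(41,60,(.4575,.155)),(36,57,(.4232,.2161)),(30,54,(.389,.2771)),(24,52,(.3548,.3382)),(19,50,(.3225,.3988))):
        z=W[np.hypot(*(W[:,:2]-c).T)<.028][:,2]; z=z[z>.04]; print(cam,n,h+14,(np.percentile(z,[75,90,97])*1e3).round(1))
```

```text
top 46 78 [76.8 78.7 80.5]
top 41 74 [75.5 76.6 77.6]
top 36 71 [72.4 73.8 74.7]
top 30 68 [69.  70.5 72. ]
top 24 66 [67.4 68.6 70. ]
top 19 64 [65.4 66.8 67.7]
scene 46 78 [72.8 74.9 76.4]
scene 41 74 [70.5 72.2 73.1]
scene 36 71 [66.7 68.9 70. ]
scene 30 68 [63.9 65.8 66.7]
scene 24 66 [62.1 64.  65. ]
scene 19 64 [59.9 61.8 62.9]
```

View pics/scene3.png

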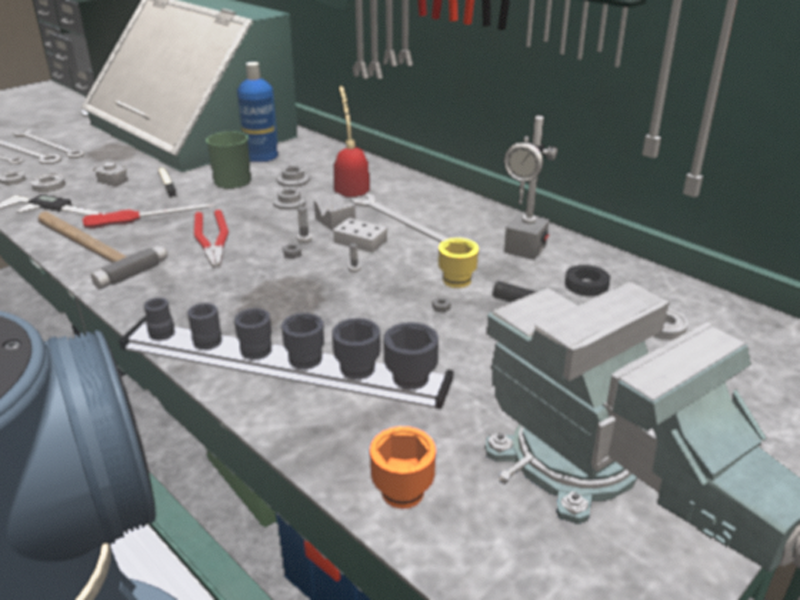

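View pics/top3.png

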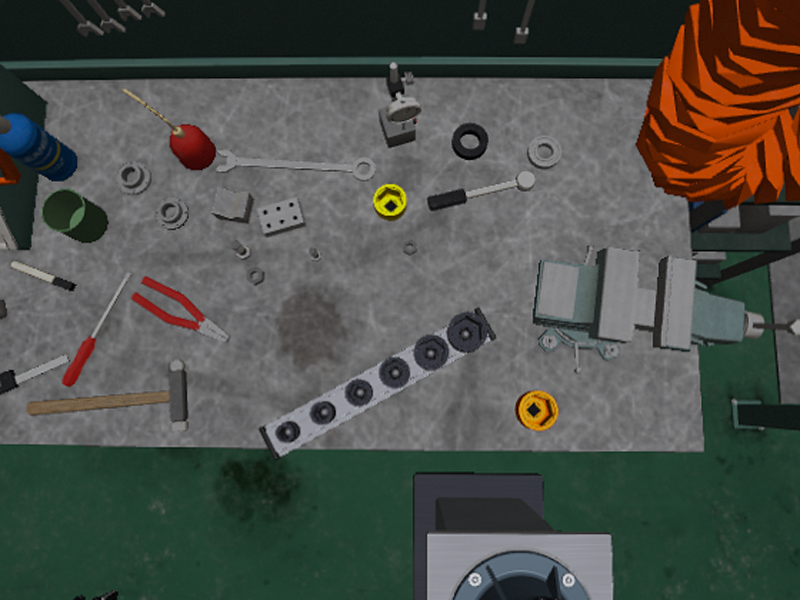

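Both pictures show all six sockets upright and stepping in size, from (158,318) to (411,352) in the scene view. Their heights match fully seated sockets, and nothing else has moved.

```bash
python3 -c "
from cell import r
print(r.hand_in())"
```

```text
the job is handed in; nothing more can be done
None
```

The 41, 36, 30 and 24 mm sockets are upright and fully down on posts 1 to 4, so the row steps in size from 46 to 19. The end sockets were left in place, and the job was handed in at about 34 s on the robot's clock.

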